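# Free the rusted bolt and lock the slide gate open

## Task

The slide gate of this dust-extraction duct is shut and its rusted bolt is seized across it: work the bolt loose with short back-and-forth strokes (out until it sticks, right back home, out again, without forcing it) until it runs all the way out. Then slide the gate fully open by its handle and push the bolt fully home again, so that it locks the gate open. Leave the other things on the bench where they are.

Things in the scene. Friction and masses are not known exactly. Their poses are not given: they have to be found in the camera images.
- gate_unit: Damper unit, fixed: green L-shaped plate 12 mm thick. Origin on the bench under the centre of the aluminium duct collar (68 mm across, rim 55 mm high, on a 104 x 112 mm cover 32 mm high). x: the way the gate slides open; y: the way the bolt is drawn; z up. Plate: x -56 to 206 at y -58 to 58 mm; its arm, x 85 to 165, y 55 to 205 mm, holds the bolt under two straps 40 mm high at y 62 and 166 mm.
- bolt_knob (a point): Point on the upright knob of the rusty brown bolt, 60 mm above the bench. The knob is a round post 12 mm across, from 36 mm up to a ball 18 mm across whose top is 93 mm above the bench. With the bolt home it stands at x 125, y 87 mm of gate_unit and moves along gate_unit's +y as the bolt is drawn. The bolt is a 14 mm bar; nothing else near the knob is higher than 40 mm.
- bolt (a joint): How far the bolt is drawn (m): 0 home, across the gate; 0.056 fully out; the gate is free beyond 0.042. Stiff (5 to 10 N), stays where left. At first it jams hard at 0.013 to 0.030. Each stroke out right to the jam, then back home to within 0.002, lets the next run about 0.008 farther; after 2 or 3 jams it runs out, then stays free. 15 N tells a jam; harder does not help, over 80 N is forcing.
- gate_handle (a point): Point on the gate's upright handle, 60 mm above the bench: a steel post 12 mm across, black cap 18 mm across, top 90 mm above the bench. It stands mid-way on a yellow rib (48 mm long in x, 18 wide, top 40 mm above the bench) on the aluminium gate plate. With the gate shut it is at x 90, y 0 mm of gate_unit; it moves along gate_unit's +x as the gate opens.
- gate (a joint): How far the gate is open (m): 0 shut, 0.070 fully open. Slides with about 3 N and stays where it is left. With the bolt home the yellow rib meets the bolt at 0.004 from the shut side and at 0.066 from the open side, so the bolt goes home only with the gate shut or open beyond 0.066.
- grease_tin: Bystander: flat red round tin, 65 mm across, 23 mm high, in the corner between collar and bolt. Origin: centre of its underside.
- wrench_13: Bystander: steel spanner 205 mm long, 10 mm high, beside the unit on its -y side. Origin: centre of its underside.
- screwdriver_red: Bystander: red and black screwdriver, 198 mm long, 30 mm high. Origin: centre of its underside.
- thinner_bottle: Bystander: white bottle with a blue cap, 40 mm across, 92 mm high. Origin: centre of its underside.
- torch: Bystander: dark grey torch lying down, 109 mm long, 31 mm high. Origin: centre of its underside.
- white_carton: Bystander: small pale carton, 40 x 46 mm, 51 mm high. Origin: centre of its underside.

How it is judged:
On the way, in this order (a step that is already met when the one before it is completed fails the run):
1. the bolt has been worked free and drawn nearly all the way out (50 mm), the gate still shut (value of joint bolt above 0.05 m and value of joint gate below 0.02 m), for 0.1 s.
2. the gate has been slid open (value of joint gate above 0.064 m), for 0.2 s.
At the end, for the whole second after the job is handed in: The gate is open (more than 62 of its 70 mm) and the bolt is home (within 5 mm), locking it (value of joint gate above 0.062 m and value of joint bolt between -0.005 and 0.005 m); the robot touches nothing.
It fails at once if another thing on the bench is shifted by more than 30 mm (distance of any of grease_tin, wrench_13, screwdriver_red, thinner_bottle, torch, white_carton from where it was at the start of the episode above 0.03 m).
It fails at once if the unit or its bolt is forced with more than 80 N (contact force between the arm and gate_unit above 80 N).
It also fails if it takes over 64 s, if anything falls off the work surface, if the arm or the gripper's body presses on something with over 40 N, if the wrist force passes 120 N, or if a joint passes its speed limit or range.

## Robot

A 7-joint arm with a two-finger parallel gripper is mounted at the origin on a cart in front of the work surface, level with it; the furniture and walls round the work are solid. World frame = base frame: x ahead of the robot, y to its left, z up, the work surface at z = 0. Lengths are in m, angles in rad, forces in N, time in s.
With the tool pointing down it reaches from about 0.4 to 0.85 m from the base axis. Payload 4.5 kg.
Tool frame: the origin (TCP) lies midway between the tips of the shut fingers; the grasp point (between the pads) lies 19 mm behind it; z points along the fingers, y is the line along which they close (so a half turn about z gives the same grasp; the last joint's range is limited). The gripper opens to 88 mm and grips with 3 to 60 N. Pads are 18 mm wide; open, the fingers measure 123 mm over their backs; the gripper's body (75 mm by 187 mm) begins 45 mm behind the grasp point.
Start: joints at [1.264, 0.689, -0.195, 1.565, 0.157, 0.902, -0.215], TCP at [0.209, -0.589, 0.211] pointing down, gripper open.
Joint ranges: [-3.01, 3.01], [-0.46, 2.08], [-1.47, 1.51], [0.13, 2.56], [-1, 4.14], [0.04, 2.09], [-2.66, 2.66]. Speed limits (rad/s): [2.57, 2.57, 3.14, 3.14, 3.14, 3.14, 3.14].

## Interface

Orientations are given as a rotation vector (axis times angle).
In Python, from plant import r gives the robot as it stands. Calls block until the motion is done:
- r.movep(position, orientation): joint-space move of the TCP to a pose.
- r.move_l(position, orientation=None, rate=0.15): straight line of the TCP; orientation=None keeps the orientation; rate is the mean speed in m/s.
- r.move_joints(angles): joint-space move.
- r.move_gripper(opening): finger opening in m; the grip force is fixed at half the most; returns when the fingers have stopped.
- r.wait(seconds).
- r.ik(position, orientation): joint angles nearest the present ones, or None.
- r.sense(): the state.
- r.grab_frame(name): name is "scene" or "top"; returns a dict with "img" (420x560x3 uint8, red, green, blue), "mtx" (3x3 intrinsics, pixels), "R" (3x3) and "t" (3): a world point X has camera coordinates R X + t. Camera axes: x right, y down, z forward; pixel columns grow to the right and rows downward; lengths in m; the calibration is good to about 2 mm. A picture is of the moment at which its call begins. There is no depth.
A pose or a line that the arm cannot do raises r.IKError and nothing moves.
- r.sign_off(): hands the job in; it is judged then, once.
The state is a dict: "t": time; "joint_positions": joint angles; "qvel": joint speeds; "effort": joint torques, N m; "ee_pos": TCP position; "eef_rot": TCP orientation; "force": force on the tool from outside, world axes, zero at the start; "moment": the same for the moment, N m; "grip_width": finger opening in m; "grip_force": force on a finger pad.
Only numpy, scipy, OpenCV 4.12 (cv2) and the standard library are available. Lean on these libraries where they do the work, as an engineer would, in place of code of your own. Each camera call takes 0.05 s, during which the arm holds its last target. There are 200 camera calls.

## Working session

There is one attempt and no reset: what is moved stays moved. The work goes in short steps, each a Python script; the robot and the scene stay as the last script left them, time stands still between calls to the robot, and variables do not carry over. Pictures are saved under pics/ and viewed, at most 10 in all, crops included, and the job is handed in when it is done.

```bash
ls; mkdir -p pics; python3 - <<'E'
from plant import r
import cv2,numpy as np
for n in("top","scene"):
    f=r.grab_frame(n); cv2.imwrite(f"pics/{n}0.png",f["img"][:,:,::-1]); np.savez(f"{n}0.npz",**f)
    print(n,f["mtx"].round(1).tolist(),(-f["R"].T@f["t"]).round(3),f["R"].round(3).tolist())
s=r.sense(); print(s["t"],s["ee_pos"],s["eef_rot"],s["grip_width"])
E
```

```text
pics
top [[437.3, 0.0, 282.0], [0.0, 437.3, 209.0], [0.0, 0.0, 1.0]] [0.356 0.031 1.317] [[0.003, -1.0, 0.016], [-0.993, -0.005, -0.117], [0.117, -0.016, -0.993]]
scene [[432.9, 0.0, 280.2], [0.0, 432.9, 213.8], [0.0, 0.0, 1.0]] [-0.293  0.887  0.635] [[-0.747, -0.665, -0.008], [-0.289, 0.335, -0.897], [0.599, -0.667, -0.443]]
0.1 [ 0.20865632 -0.58849463  0.21000817] [-3.09451288e+00 -5.32713568e-01  6.59059992e-04] 0.08806246707846495
```

View pics/top0.png

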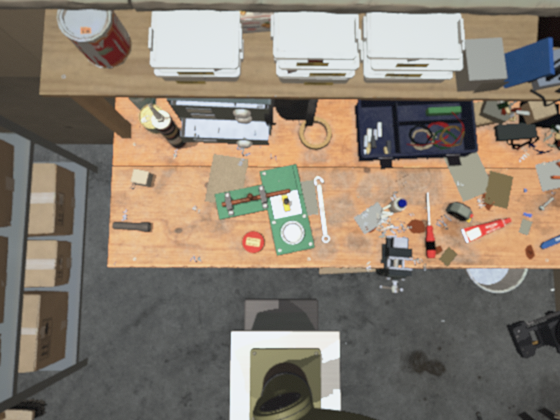

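View pics/scene0.png

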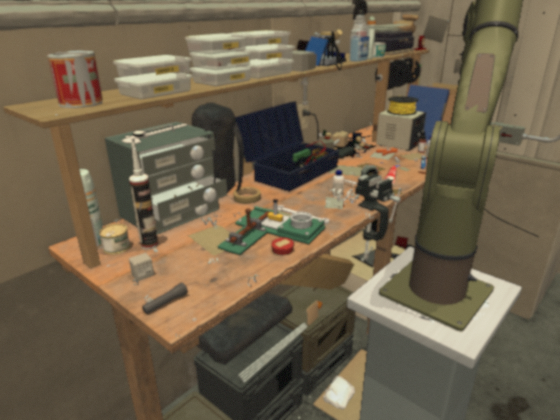

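The top view shows the green plate with its collar near px (292,233), the handle near (286,203), the bolt running from (225,203) to (290,192), the tin at (253,242) and the spanner at (322,210). I'll measure the plate and take an enlarged crop.

```bash
cat > h.py <<'E'
import numpy as np,cv2
def ray(f,uv,z):
    c=-f["R"].T@f["t"]; d=f["R"].T@np.linalg.solve(f["mtx"],np.array([uv[0],uv[1],1.]))
    return c+d*(z-c[2])/d[2]
def proj(f,X):
    p=f["mtx"]@(f["R"]@np.asarray(X)+f["t"]); return p[:2]/p[2]
E
python3 - <<'E'
from h import *
for n,(x0,y0,x1,y1),k in(("top",(200,150,340,260),5.5),("scene",(210,190,340,265),6)):
    f=np.load(n+"0.npz"); im=np.ascontiguousarray(f["img"][:,:,::-1])
    hsv=cv2.cvtColor(im,cv2.COLOR_BGR2HSV)
    m=cv2.inRange(hsv,(60,80,40),(90,255,255)); m2=np.zeros_like(m); m2[y0:y1,x0:x1]=m[y0:y1,x0:x1]
    if n=="top":
        m2=cv2.morphologyEx(m2,cv2.MORPH_CLOSE,np.ones((3,3)))
        cs,_=cv2.findContours(m2,cv2.RETR_EXTERNAL,cv2.CHAIN_APPROX_NONE); c=np.vstack([q for q in cs if len(q)>15])
        P=np.array([ray(f,q[0],.012)[:2] for q in c]); h=cv2.convexHull(P.astype(np.float32))
        ap=cv2.approxPolyDP(h,.008,True)[:,0]; print(ap.round(4).tolist())
        ap=cv2.approxPolyDP(h,.008,True)[:,0]; print(np.linalg.norm(ap-np.roll(ap,-1,0),axis=1).round(3)); np.save("contour.npy",P)
    cv2.imwrite(f"pics/{n}crop.png",cv2.resize(im[y0:y1,x0:x1],None,fx=k,fy=k,interpolation=cv2.INTER_CUBIC))
E
```

```text
[[0.39910000562667847, -0.08290000259876251], [0.644599974155426, -0.02630000002682209], [0.6223000288009644, 0.0738999992609024], [0.5509999990463257, 0.2085999995470047], [0.4846000075340271, 0.19529999792575836], [0.3779999911785126, 0.021299999207258224]]
[0.252 0.103 0.152 0.068 0.204 0.106]
```

View pics/topcrop.png

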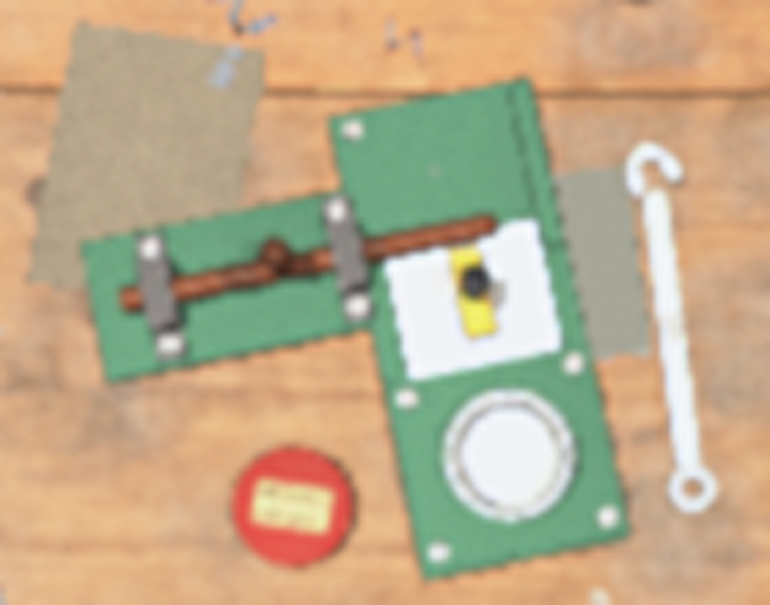

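View pics/scenecrop.png

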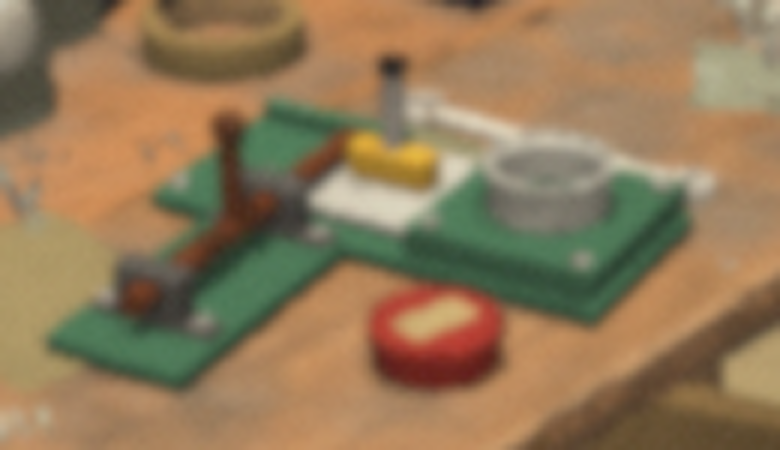

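The crops show ball knob (top crop 275,253; scene crop 229,127), handle cap (474,281; 392,66), collar rim centre (510,455) and plate corners (83,243), (108,381), (330,117), (527,80). I'll fit the unit frame from these and cross-check by triangulation.

```bash
cat >> h.py <<'E'
def fit(A,B):
    a,b=A-A.mean(0),B-B.mean(0); th=np.arctan2((a[:,0]*b[:,1]-a[:,1]*b[:,0]).sum(),(a*b).sum())
    R=np.array([[np.cos(th),-np.sin(th)],[np.sin(th),np.cos(th)]]); return th,R,B.mean(0)-R@A.mean(0)
def tri(fs,uvs):
    A=[];b=[]
    for f,uv in zip(fs,uvs):
        c=-f["R"].T@f["t"]; d=f["R"].T@np.linalg.solve(f["mtx"],np.array([*uv,1.])); d/=np.linalg.norm(d)
        M=np.eye(3)-np.outer(d,d); A.append(M); b.append(M@c)
    return np.linalg.lstsq(np.vstack(A),np.hstack(b),rcond=None)[0]
E
python3 - <<'E'
from h import *
t,s=np.load("top0.npz"),np.load("scene0.npz")
T=lambda u,v:((u+.5)/5.5-.5+200,(v+.5)/5.5-.5+150)
S=lambda u,v:((u+.5)/6-.5+210,(v+.5)/6-.5+190)
pts=[((83,243),(165,205),.012),((108,381),(85,205),.012),((330,117),(206,58),.012),((527,80),(206,-58),.012),((510,455),(0,0),.055)]
A=np.array([p[1] for p in pts])/1e3; B=np.array([ray(t,T(*p[0]),p[2])[:2] for p in pts])
th,R,o=fit(A,B); print("th",th,"o",o); print("resid mm",((A@R.T+o-B)*1e3).round(1).tolist())
for n,a,b,l in(("knob",(275,253),(229,127),(.125,.087)),("cap",(474,281),(392,66),(.09,0))):
    X=tri((t,s),(T(*a),S(*b))); print(n,X.round(4),"unit:",(R.T@(X[:2]-o)).round(4),"expected world",(R@l+o).round(4), "plane",ray(t,T(*a),.084)[:2].round(4))
for p in((.125,.087),(.09,0)):
    X=[*(R@p+o),.084]; print(proj(s,X),proj(t,X))
print(S(229,127),S(392,66),T(275,253),T(474,281))
E
```

```text
th 0.2068500996275839 o [ 0.43599263 -0.01980975]
resid mm [[0.6, 2.1], [-1.9, 0.8], [-0.1, 1.1], [2.2, -3.7], [-0.9, -0.3]]
knob [0.5384 0.1028 0.084 ] unit: [0.1254 0.0989] expected world [0.5405 0.091 ] plane [0.5391 0.1033]
cap [ 5.244e-01 -1.000e-04  8.520e-02] unit: [0.0905 0.0011] expected world [ 0.5241 -0.0013] plane [5.25e-01 3.00e-04]
[249.82399823 209.18892436] [253.93464462 195.14310996]
[275.0438226  200.80757494] [286.34408195 201.0192812 ]
(247.75, 210.75) (274.9166666666667, 200.58333333333334) (249.5909090909091, 195.5909090909091) (285.77272727272725, 200.6818181818182)
```

The frame fits to about 3 mm and the handle matches its expected position. The knob is at unit y ≈ 99 mm, so the bolt is already about 12 mm drawn. Next I grip the knob, with the fingers closing along the bolt.

```bash
cat >> h.py <<'E'
from scipy.spatial.transform import Rotation as Ro
th,o=0.20685,np.array([.43599,-.01981])
ex=np.array([np.cos(th),np.sin(th),0]); ey=np.array([-np.sin(th),np.cos(th),0])
ori=(Ro.from_euler("z",th)*Ro.from_euler("x",np.pi)).as_rotvec()
def W(x,y,z): return np.array([*o,0])+x*ex+y*ey+np.array([0,0,z])
def U(p): d=np.asarray(p)-np.array([*o,0]); return np.array([d@ex,d@ey,d[2]])
def stroke(r,d,dist,f0,thr=14,step=.002,rate=.04):
    """step along d until dist or resisting force>thr; returns travelled, force, blocked"""
    p0=np.array(r.sense()["ee_pos"]); n=int(np.ceil(dist/step)); fm=0
    for i in range(1,n+1):
        r.move_l(p0+d*min(i*step,dist),rate=rate); s=r.sense(); f=-(np.array(s["force"])-f0)@d
        if f>thr: break
    s=r.sense()
    return (np.array(s["ee_pos"])-p0)@d, f, f>thr
E
python3 - <<'E'
from plant import r
from h import *
k=U([.5387,.103,0]); print("knob unit",k)
r.move_gripper(.05)
r.movep(W(.125,k[1],.22),ori); print(r.sense()["t"],r.sense()["joint_positions"])
r.move_l(W(.125,k[1],.115),rate=.25); r.wait(.2)
f0=np.array(r.sense()["force"]); np.save("f0.npy",f0); print("f0",f0,r.sense()["t"])
r.move_l(W(.125,k[1],.048),rate=.1); s=r.sense(); print("down",s["force"],s["t"])
r.move_gripper(.0); s=r.sense(); print(s["grip_width"],s["grip_force"],s["force"]-f0,U(s["ee_pos"]),s["t"])
E
```

```text
knob unit [0.12574298 0.09909764 0.        ]
3.5083 [-0.20794865  0.57227693 -0.10259509  1.79277347  0.07973012  0.78061379
 -1.71683   ]
f0 [ 0.33700676  0.59582669 -0.15669418] 4.275
down [0.93284753 0.17968175 0.36437069] 5.0917
0.01589028419464999 30.00041663646698 [-1.43996856 -1.32162038  3.31706433] [0.12516322 0.09939536 0.04818812] 5.7083
```

```bash
python3 - <<'E'
from plant import r
from h import *
f0=np.load("f0.npy")
print("out",stroke(r,ey,.05,f0),r.sense()["t"])
print("home",stroke(r,-ey,.06,f0),r.sense()["t"],U(r.sense()["ee_pos"]),r.sense()["grip_width"],r.sense()["force"]-f0)
E
```

```text
out (np.float64(0.01034164109689916), np.float64(14.805977793449806), np.True_) 7.7083
home (np.float64(0.02158889175429779), np.float64(14.696545117989835), np.True_) 11.3 [0.12523596 0.08814811 0.04821797] 0.01596403507558563 [-3.48033391 14.28630618  2.26566547]
```

```bash
python3 - <<'E'
from plant import r
from h import *
f0=np.load("f0.npy"); y0=.0881
for i in range(4):
    a=stroke(r,ey,.0555,f0,15,.004,.08); s=r.sense(); y=U(s["ee_pos"])[1]-y0
    print("out",a,"drawn",y,s["grip_width"],s["t"])
    if y>.051 or s["t"]>34: break
    big=max(y-.006,.001); r.move_l(s["ee_pos"]-big*ey,rate=.08)
    a=stroke(r,-ey,.015,f0,18,.002,.06); s=r.sense(); print("home",a,U(s["ee_pos"])[1]-y0,s["t"])
E
```

```text
out (np.float64(0.02988526103720928), np.float64(15.587357141226049), np.True_) drawn 0.029933374829225923 0.015915945788528143 13.5833
home (np.float64(0.00820914488853136), np.float64(14.404922582767428), np.False_) 0.00010029927592515586 16.1083
out (np.float64(0.03790007068226406), np.float64(15.163985579348488), np.True_) drawn 0.03800036995818919 0.015569679092054351 18.8917
home (np.float64(0.008508767899362403), np.float64(12.673837651510658), np.False_) 0.0001401170532636664 21.5167
out (np.float64(0.055528419754842545), np.float64(4.846737875311715), np.False_) drawn 0.0556685368081062 0.016083692843135232 25.05
```

The bolt ran out to 55.7 mm after jams at 22, 30 and 38 mm. Next: release the knob and slide the gate.

```bash
python3 - <<'E'
from plant import r
from h import *
r.wait(.2); r.move_gripper(.045)
p=np.array(r.sense()["ee_pos"]); r.move_l([p[0],p[1],.13],rate=.25)
h=U([.5245,0,0]); print(h)
r.move_l(W(h[0],h[1],.13),rate=.25); r.wait(.15); f0=np.array(r.sense()["force"])
r.move_l(W(h[0],h[1],.050),rate=.12); r.move_gripper(0); s=r.sense(); print(s["grip_width"],s["force"]-f0,s["t"])
print(stroke(r,ex,.064,f0,12,.008,.08),r.sense()["t"])
a=stroke(r,ex,.010,f0,12,.002,.05); s=r.sense(); print(a,U(s["ee_pos"])-h,s["grip_width"],s["t"])
f=r.grab_frame("top"); cv2.imwrite("pics/top1.png",cv2.resize(f["img"][150:260,200:340,::-1],None,fx=5,fy=5,interpolation=cv2.INTER_CUBIC))
E
```

```text
[0.09069175 0.00120969 0.        ]
0.01673014833212194 [0.59894758 0.17048243 4.41069866] 28.575
(np.float64(0.06424045788736614), np.float64(0.6999944836434079), np.False_) 30.575
(np.float64(0.005657738968798243), np.float64(9.288197878341698), np.False_) [0.07015363 0.00010767 0.05020712] 0.016251529352715465 31.825
```

View pics/top1.png

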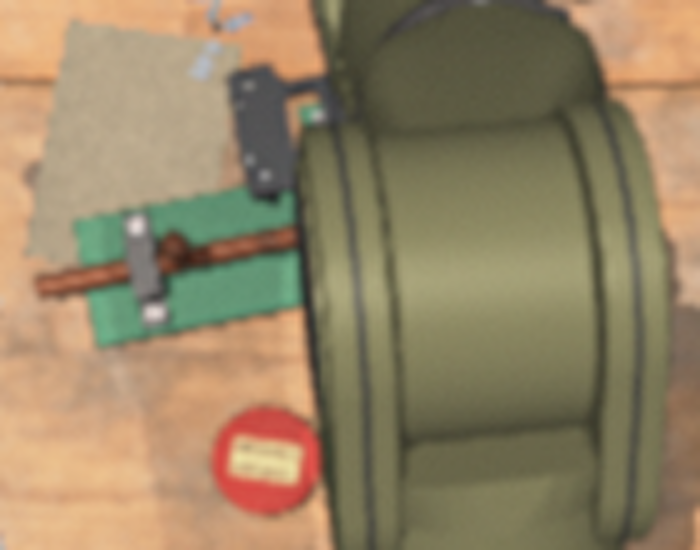

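The picture shows the bolt drawn out (knob at px 177,248) and the tin in place, with the arm hiding the gate. The gate stopped at about 70 mm. Next: release it and push the bolt home.

```bash
python3 - <<'E'
from plant import r
from h import *
r.wait(.2); r.move_gripper(.045)
p=np.array(r.sense()["ee_pos"]); r.move_l([p[0],p[1],.13],rate=.25)
r.move_l(W(.125,.1435,.13),rate=.25); r.wait(.15); f0=np.array(r.sense()["force"])
r.move_l(W(.125,.1435,.048),rate=.12); r.move_gripper(0); s=r.sense(); print(s["grip_width"],s["force"]-f0,U(s["ee_pos"]),s["t"])
print(stroke(r,-ey,.048,f0,18,.008,.08),r.sense()["t"])
a=stroke(r,-ey,.012,f0,16,.002,.05); s=r.sense(); print(a,"drawn",U(s["ee_pos"])[1]-.0881,s["t"])
E
```

```text
0.01594822300465403 [-1.59288899 -0.99315535  2.28673703] [0.12524927 0.14370226 0.04832233] 35.4167
(np.float64(0.048396747997922804), np.float64(2.3352727979451866), np.False_) 36.9167
(np.float64(0.007111511258642012), np.float64(12.512444994745342), np.False_) drawn 9.400225121658501e-05 38.4167
```

```bash
python3 - <<'E'
from plant import r
from h import *
r.move_gripper(.045)
p=np.array(r.sense()["ee_pos"]); r.move_l([p[0],p[1],.14],rate=.2); r.move_l(W(.125,.087,.22),rate=.25)
r.movep([.30,-.45,.3],ori); r.wait(.2)
f=r.grab_frame("top"); print(r.sense()["t"])
cv2.imwrite("pics/top2.png",cv2.resize(f["img"][150:260,200:340,::-1],None,fx=5,fy=5,interpolation=cv2.INTER_CUBIC))
E
```

```text
42.475
```

View pics/top2.png

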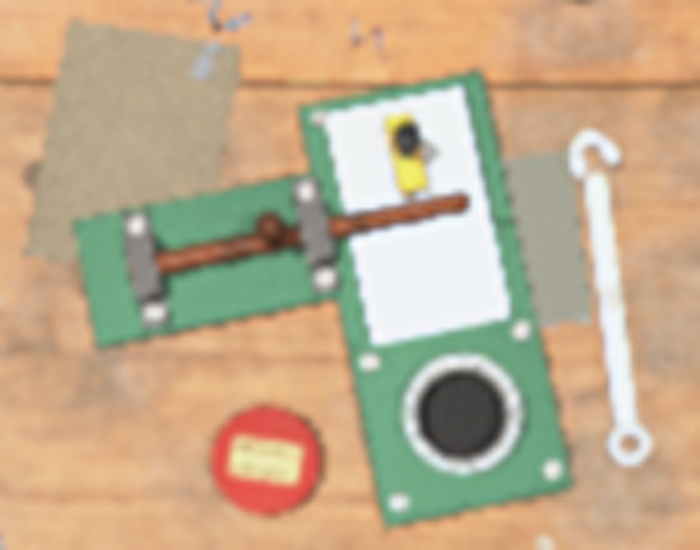

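The gate is open: the duct is dark at px (462,412) and the rib at (408,155) sits beyond the bolt. The bolt is home (knob at 270,230) and lies across the gate. The tin and spanner haven't moved.

```bash
python3 -c "
from plant import r
print(r.sign_off())"
```

```text
the job is handed in; nothing more can be done
None
```

The job is handed in at about 42 s of the 64 s: the bolt came free after three jams, the gate is open about 70 mm, and the bolt is back home (about 0.1 mm by the arm's reading), locking it; no verdict was returned.

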